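Clamp a model-hull blank in the ratchet bench clamp

ROBOT

A 7-joint arm with a two-finger parallel gripper is mounted at the origin on the work surface. World frame = base frame: x ahead of the robot, y to its left, z up, the work surface at z = 0. Lengths are in m, angles in rad, forces in N, time in s.
With the tool pointing down it reaches from about 0.375 to 0.925 m from the base axis. Payload 3.1 kg.
Tool frame: the origin (TCP) lies on the centre line of the jaws, within the pads' length; the fingertips stand 25 mm ahead of it and the grasp point (between the pads) lies 6 mm ahead of it (arm.finger_overhang is the distance from the TCP to the fingertips, in m); x points along the fingers, y is the direction in which the jaws open and shut, and the axes are right-handed (so a half turn about x gives the same grasp; the last joint's range is limited). The gripper opens to 85 mm and grips with 20 to 120 N. Pads are 22 mm wide; open, the fingers measure 114 mm over their backs; the gripper's body (76 mm by 85 mm) begins 54 mm behind the grasp point. The pads swing forward as they close: fully open they stand 13 mm farther back than shut.
Start: joints at [1.076, 0.383, 0.044, 1.598, -0.018, 1.161, -0.05], TCP at [0.251, -0.599, 0.256] pointing down, gripper open.
Joint ranges: [-2.61, 2.61], [-0.41, 2.15], [-1.48, 1.57], [0, 2.5], [-1.57, 4.71], [0.05, 1.97], [-2.85, 2.85]. Speed limits (rad/s): [2.79, 2.79, 3.14, 3.14, 3.14, 3.14, 3.14].

INTERFACE

Orientations are given as a rotation vector (axis times angle).
In Python, from cell import arm gives the robot as it stands.
- The arm moves only by the tool drive_tool, never from a script. Its argument "commands" is a list of rows, each an object of numbers: "tx", "ty", "tz": the shift along the tool's x, y, z in m; "rx", "ry", "rz": the turn, a rotation vector about the tool's x, y, z in degrees; "gripper": the closure, from 0 (fully open) to 1 (shut). A call has exactly 8 rows; each row shifts and turns the commanded pose from where the row before left it, along the tool's axes as they then stand; what a row does not reach is not made up. A row lasts 1/10 s, in which the tool goes at most 50 mm and 8.59 degrees, less where a joint would pass 70% of its speed; a pose out of reach is approached as far as the arm can. A call is refused whole if a number of a shift passes 0.05 or a number of a turn 8.59, either way. A call with a gripper value outside its range is refused whole. The fingers move at their own pace and stop on an object; the grip force is fixed at half the most. Time passes only in rows, so rows that do not move let the fingers close, or fill a call up. It gives the time, the measured TCP pose, the force and the opening at its end, in the units of the state.
- arm.sense(): the state, without advancing time (a new reading comes with each control period).
- arm.grab_frame(name): name is "scene" or "top"; returns a dict with "pixels" (420x560x3 uint8, red, green, blue), "fx", "fy", "cx", "cy" (pixels), "world_from_camera" (4x4, takes a point from camera to world coordinates). Camera axes: x right, y up, looking along -z (the intrinsics and any distortion apply to the point x, -y, -z); pixel columns grow to the right and rows downward; lengths in m; the calibration is good to about 2 mm. A picture is of the moment at which its call begins. There is no depth.
- arm.close_job(): hands the job in, once; it reports no verdict.
Trained networks look in a picture, given as the dict that the camera call returned (one of the last four; its "shot" number tells which), for a name from the list of things; names that differ only in an ending like _2 or _b are one class to them, and where a whole thing is asked for, a point or a joint stands for the part that bears it (a point fixed in the world has none). Each returns a list of dicts, best first, with "p" (0 to 1); they miss things now and then, are a little off and sometimes report something else, mostly with a low value. They report only what shows in the picture. A call takes as long as a camera call. They do not tell look-alikes from the thing itself.
- arm.spot_in(picture, target): "centre" ([x, y, z] in m, in world coordinates, good to about 4 mm: the middle of the surface that is visible of it).
- arm.regions_of(picture, target): "mask" (420x560 bool, what is visible of it).
- arm.landmark_of(picture, target): "centre" ([x, y, z] in m, in world coordinates, good to about 4 mm: a listed point, or the origin of a listed thing).
The state is a dict: "time_s": time; "joint_positions": joint angles; "joint_vel": joint speeds; "tau": joint torques, N m; "tcp_pos": TCP position; "tcp_rot": TCP orientation; "ft_force": force on the tool from outside, world axes, zero at the start; "moment": the same for the moment, N m; "grip_width": opening from 0.0 (shut) to 1.0 (fully open).
Only numpy, scipy, OpenCV 4.12 (cv2) and the standard library are available. Lean on these libraries where they do the work, as an engineer would, in place of code of your own. Each camera call takes 0.05 s, during which the arm holds its last target. There are 200 camera calls.

TASK

Lay the loose hull blank (the wooden block with the pointed bow) flat on the bed of the bench clamp with its bow towards the V jaw, and let go of it. Then pump the clamp's lever handle in full back-and-forth strokes, each of which advances the jaw by one tooth, until the sprung wooden pad holds the blank firmly in the V; stop with the first stroke that clearly squeezes the pad's springs, because one tooth more would crush the wood. Move the jaw only with the lever handle, do not drop the blank, leave the other things on the bench alone, and let go at the end.

Things in the scene. Friction and masses are not known exactly. Their poses are not given: they have to be found in the camera images.
- clamp: Fixed bench clamp, plain dark steel, plate 385 x 100 x 12 mm; the plate's flat top is the bed. Origin at the underside of the plate (bench height), on the clamp's centre line. Its x axis runs along the clamp from the ratchet (x = -200 mm) to the V jaw (plate ends at x = +185 mm); y is across; z up. The lever reaches out on the +y side. The highest fixed part is 54 mm above the bench.
- bed (a point): Point on top of the bed (12 mm above the bench) where the blank's origin lies when its bow is fully home in the V jaw: clamp x = 71, y = 0. Axes as the clamp's.
- v_jaw (a point): Bottom corner of the fixed V jaw, at bed height (clamp x = 136, y = 0). The V opens towards -x with a right angle, its two upright, slick plastic cheeks run back to x = 101 at y = +-35 mm and stand 42 mm above the bed.
- pivot (a point): Centre of the lever's upright pivot, 62 mm above the bench (clamp x = -85, y = -28). Axes as the clamp's.
- handle (a point): Centre of the lever's grip, 86 mm above the bench: an upright dark wooden knob that turns freely on its lever end, 26 mm in diameter, from 63 mm to 109 mm above the bench, 170 mm from the pivot. The flat green lever under it has its top 61 to 62 mm above the bench.
- lever (a joint): Lever angle, rad, 0 to 0.36, swinging level about the pivot; it stays where it is left. 0: fully back (handle towards the ratchet end, -x); 0.36: fully forward (towards the V jaw). At 0.18 it points along the clamp's +y; growing turns it clockwise seen from above. A stroke must run from within 0.05 of one end to within 0.05 of the other. About 10 to 15 N at the handle forward, 5 N back.
- ram (a joint): Travel of the toothed bar, jaw head and pad towards the V jaw, m, 0 to 0.085. A full forward stroke of the lever adds one tooth, 0.010 (the first, from an odd start, 0.002 to 0.014); going back the pawl clicks over the next tooth. Held by stiff friction (25 N) and a pawl: it cannot go back. After full strokes it reads about 0.004, 0.014, ... 0.054.
- rack: The moving part: the toothed steel bar (10 mm pitch), its green jaw head (24 x 56 mm, top 56 mm above the bench) and the sprung pad in front. Origin and axes coincide with the clamp's when ram is 0. Moved by the lever only: do not push it with the gripper.
- pad (a joint): How far the pad's springs are squeezed, m: 0 free (18 mm gap between pad and green head), 0.018 solid. Springs 0.8 N/mm, 2.4 N preload. When the blank is home in the V it equals ram - 0.046, so full strokes end at about 0.008, and the next one at 0.018, which is too much.
- pad_face (a point): Centre of the pad's smooth waxed wooden face (56 mm wide, 42 mm high, 13 to 56 mm above the bench), which looks towards the V jaw; with the pad free at clamp x = -15 mm + ram.
- blank: Loose hull blank of pale wood (bow and stern waxed smooth), 50 mm wide and 50 mm high, about 0.15 kg: a parallel body 80 mm long, with a right-angled pointed bow ahead of it (105 mm overall) and a thin dark line along its top. Origin at the centre of the underside of the parallel body; x points to the bow (tip at x = 65, flat stern at x = -40), z up. It starts on the bench to the left or to the right of the clamp.
- bow (a point): Tip of the blank's bow, at half height (25 mm above its underside).
- offcut: Bystander: loose plain rectangular offcut of the same wood, 85 x 50 x 50 mm, no bow. Origin at the centre of its underside.
- glue: Bystander: white glue bottle, 56 mm in diameter, 160 mm high, standing. Origin at the centre of its underside.
- tin: Bystander: steel can, 72 mm in diameter, 100 mm high, standing. Origin at the centre of its underside.
- sander: Bystander: loose cork sanding block, 60 x 35 x 30 mm, lying beside the clamp on the side away from the lever. Origin at the centre of its underside.
Things that resemble listed ones, but are neither listed nor needed, are in the scene too. What is shaped like the blank but green or purple is not meant.

How it is judged:
On the way, in this order (a step that is already met when the one before it is completed fails the run):
1. the blank lies flat on the bed between pad and V jaw, bow towards the V, let go (z of blank in the frame of clamp between 0.009 and 0.017 m and x of bow in the frame of clamp between 0.095 and 0.14 m and y of bow in the frame of clamp between -0.02 and 0.02 m and angle between blank's own z axis and vertical below 0.08 rad and contact force between the fingers and blank below 0.3 N), for 0.2 s.
2. pumping has brought the pad against the blank and squeezed its springs by 3 mm or more (value of joint pad above 0.003 m), for 0.1 s.
At the end, for the whole second after the job is handed in: The blank lies flat on the bed (within 4 mm in height, 0.06 rad of level), its bow home in the V (tip within 4 mm of the V's corner, blank within 0.08 rad of the clamp's axis), at rest, with the pad's springs squeezed by 3 to 14 mm (value of joint pad between 0.003 and 0.014 m and x of bow in the frame of clamp between 0.132 and 0.14 m and y of bow in the frame of clamp between -0.004 and 0.004 m and angle between the x axis of blank and the x axis of clamp, either way round below 0.08 rad and z of blank in the frame of clamp between 0.009 and 0.016 m and angle between blank's own z axis and vertical below 0.06 rad and linear speed of blank below 0.02 m/s); the robot touches nothing.
It fails at once if the pad's springs are squeezed by more than 14 mm (a tooth too far) (value of joint pad above 0.014 m).
It fails at once if the gripper pushes the moving bar, head or pad (more than 8 N) (contact force between the fingers and rack above 8 N).
It fails at once if the blank is dropped or thrown (faster than 0.6 m/s while out of the fingers) (linear speed of blank above 0.6 m/s and contact force between the fingers and blank below 0.2 N).
It fails at once if the offcut, the sanding block, the glue bottle or the can is moved by more than 20 mm, or the bottle or can is tipped (distance of any of sander, offcut, glue, tin from where it was at the start of the episode above 0.02 m or angle between any of glue, tin's own z axis and vertical above 0.4 rad).
It also fails if it takes over 67 s, if anything falls off the work surface, if the arm or the gripper's body presses on something with over 40 N, if the wrist force passes 120 N, or if a joint passes its speed limit or range.

## Working session

There is one attempt and no reset: what is moved stays moved. The work goes in short steps, Python scripts to look and compute and a tool call to move; the robot and the scene stay as the last step left them, time stands still between calls to the robot, and variables do not carry over. Pictures are saved under pics/ and viewed, about 8 in all and at most 12, crops included, and the job is handed in when it is done.

Besides the shell and the picture viewer there is one more tool, called after "Call:" as name(argument=value, ...) on one line, values as JSON. drive_tool: Moves the arm, as the interface text tells. Its arguments: {"type":"object","properties":{"commands":{"type":"array"}},"required":["commands"]}

```bash
mkdir -p pics; ls; cat > h.py <<'E'
import numpy as np, cv2
from cell import arm
from scipy.spatial.transform import Rotation as R
def save(f,n,crop=None,s=1):
    im=f["pixels"][:,:,::-1]
    if crop: x0,y0,x1,y1=crop; im=im[y0:y1,x0:x1]
    cv2.imwrite("pics/"+n,cv2.resize(im,None,fx=s,fy=s,interpolation=cv2.INTER_CUBIC))
def proj(f,p):
    T=np.linalg.inv(f["world_from_camera"]);c=T[:3,:3]@np.array(p)+T[:3,3]
    return np.array([f["cx"]+f["fx"]*c[0]/-c[2],f["cy"]-f["fy"]*c[1]/-c[2]])
def back(f,u,v,z):
    T=f["world_from_camera"];d=T[:3,:3]@np.array([(u-f["cx"])/f["fx"],-(v-f["cy"])/f["fy"],-1])
    return T[:3,3]+d*(z-T[2,3])/d[2]
E
python3 - <<'E'
from h import *
s=arm.sense();print(s["time_s"],s["tcp_pos"],s["tcp_rot"],R.from_rotvec(s["tcp_rot"]).as_matrix().round(3).tolist(),s["grip_width"])
fs=[arm.grab_frame(n) for n in("scene","top")]
for n,f in zip(("scene","top"),fs):
    save(f,n+"0.png")
    print(n,f["world_from_camera"].round(3).tolist(),f["fx"],f["cx"],f["cy"],[k for k in f])
    for t in("clamp","bed","v_jaw","pivot","handle","pad_face","blank","bow","offcut","glue","tin","sander"):
        r=arm.landmark_of(f,t)
        print(t,[(round(d["p"],2),np.round(d["centre"],3).tolist(),proj(f,d["centre"]).round().tolist()) for d in r[:4]])
E
cd pics; python3 -c "
import cv2;cv2.imwrite('a.png',cv2.resize(cv2.vconcat([cv2.imread('scene0.png'),cv2.imread('top0.png')]),None,fx=.71,fy=.71))"
```

```text
pics
0.0 [ 0.25085219 -0.59865214  0.25484557] [ 2.00384123  0.4058053  -2.00523454] [[-0.001, 0.387, -0.922], [0.002, -0.922, -0.387], [-1.0, -0.003, 0.0]] 1.0022079006432538
scene [[0.259, -0.577, 0.774, 1.586], [0.966, 0.14, -0.219, -0.341], [0.018, 0.805, 0.594, 0.911], [0.0, 0.0, 0.0, 1.0]] 495.6462731275574 282.43200106818483 208.60534957333027 ['pixels', 'fx', 'fy', 'cx', 'cy', 'world_from_camera', 'shot']
clamp [(0.59, [0.622, 0.003, 0.002], [306.0, 255.0]), (0.53, [0.498, -0.099, 0.087], [260.0, 209.0]), (0.22, [0.626, 0.023, 0.002], [314.0, 255.0])]
bed [(0.67, [0.61, 0.073, 0.012], [329.0, 245.0])]
v_jaw [(0.94, [0.594, 0.135, 0.013], [348.0, 238.0])]
pivot [(0.95, [0.671, -0.077, 0.057], [283.0, 256.0])]
handle [(0.84, [0.501, -0.103, 0.086], [259.0, 210.0])]
pad_face [(0.76, [0.625, 0.004, 0.034], [308.0, 247.0])]
blank [(0.96, [0.292, -0.286, -0.004], [187.0, 203.0]), (0.69, [0.503, -0.106, 0.086], [258.0, 211.0]), (0.59, [0.443, -0.349, -0.001], [171.0, 235.0]), (0.58, [0.588, -0.322, -0.003], [186.0, 268.0])]
bow [(0.87, [0.472, -0.292, 0.028], [191.0, 230.0]), (0.78,
[... 826 characters left out ...]
e [(0.6, [0.621, 0.003, 0.034], [272.0, 170.0]), (0.5, [0.606, 0.071, 0.011], [250.0, 177.0])]
blank [(0.75, [0.44, -0.347, 0.002], [388.0, 228.0]), (0.63, [0.394, -0.49, 0.005], [436.0, 242.0]), (0.56, [0.294, -0.287, 0.003], [371.0, 277.0]), (0.38, [0.5, -0.105, 0.083], [310.0, 207.0])]
bow [(0.88, [0.45, -0.451, 0.022], [424.0, 223.0]), (0.86, [0.474, -0.292, 0.025], [371.0, 217.0]), (0.68, [0.327, -0.347, 0.021], [392.0, 265.0]), (0.6, [0.646, -0.292, 0.022], [368.0, 160.0])]
offcut [(0.64, [0.529, 0.354, -0.001], [159.0, 204.0])]
glue [(0.85, [0.43, 0.13, 0.002], [232.0, 234.0])]
tin [(0.94, [0.773, -0.188, 0.003], [332.0, 123.0])]
sander [(0.77, [0.741, 0.047, -0.003], [258.0, 135.0])]
```

View picture.

View pics/a.png

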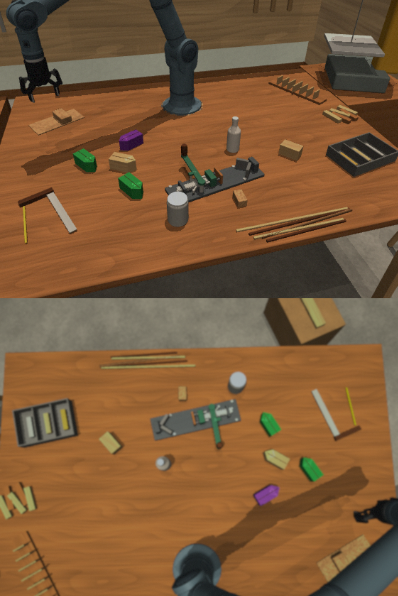

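```bash
python3 - <<'E'
import cv2
a=cv2.imread('pics/top0.png')[120:300,200:480]; b=cv2.imread('pics/scene0.png')[170:310,110:380]
a=cv2.resize(a,(560,360),interpolation=2);b=cv2.resize(b,(540,280),interpolation=2)
b=cv2.copyMakeBorder(b,0,0,0,20,0)
cv2.imwrite('pics/c.png',cv2.vconcat([a,b])[:600])
E
```

```text
(no output)
```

View pics/c.png

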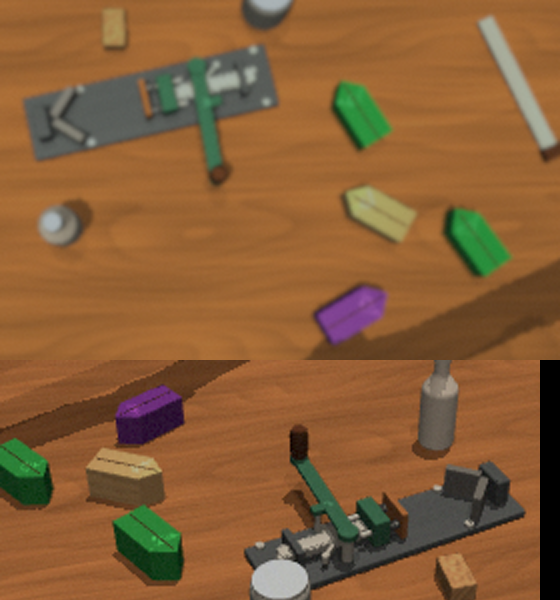

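The pale blank with the bow is at top (388,227), bow at (372,215), which is scene (122,160) in the reduced view. The two green and one purple hulls are look-alikes, and the offcut at top (159,204) has no bow. The crop shows the pale wood, the bow and the dark line on top. The clamp's V is at top (230,182) and the handle at (310,207).

```bash
cat > fit.py <<'E'
from h import *
from scipy.optimize import minimize
H=np.array([(-.04,-.025),(-.04,.025),(.04,.025),(.065,0),(.04,-.025)])
def fitblank(fs,x0,z=0.,ms=None):
    if ms is None:
        ms=[]
        for f in fs:
            best=None
            u=proj(f,[x0[0],x0[1],z+.04]).astype(int)
            for d in arm.regions_of(f,"blank"):
                if d["mask"][u[1],u[0]]: best=d["mask"];break
            ms.append(best)
    def cost(q):
        c,s=np.cos(q[2]),np.sin(q[2]);P=H@np.array([[c,s],[-s,c]])+q[:2];e=[]
        for f,m in zip(fs,ms):
            if m is None: continue
            v=np.array([proj(f,[*p,zz]) for p in P for zz in(z,z+.05)])
            h=cv2.convexHull((v*16).round().astype(np.int32)); k=np.zeros(m.shape,np.uint8)
            cv2.fillConvexPoly(k,h,1,shift=4); k=k>0
            e.append(1-(k&m).sum()/(k|m).sum())
        return np.mean(e)
    r=minimize(cost,x0,method="Nelder-Mead",options=dict(initial_simplex=np.array([x0]+[np.array(x0)+d for d in np.diag([.008,.008,.1])])))
    return r.x,r.fun,[None if m is None else int(m.sum()) for m in ms]
E
python3 - <<'E'
from fit import *
L={"bed":(.071,0),"v_jaw":(.136,0),"pivot":(-.085,-.028)}
acc={k:[] for k in [*L,"handle","pad_face"]}
for i in range(2):
    fs=[arm.grab_frame(n) for n in("scene","top")]
    for f in fs:
        for k in acc:
            r=arm.landmark_of(f,k)
            if r and r[0]["p"]>.55: acc[k].append(r[0]["centre"])
print(fitblank(fs,[.441,-.348,1.04]))
m={k:np.mean(v,0) for k,v in acc.items()}
print({k:(len(v),m[k].round(4).tolist(),np.std(v,0).round(4).tolist()) for k,v in acc.items()})
A=np.array([L[k] for k in L]);B=np.array([m[k][:2] for k in L])
z=lambda a:a[:,0]+1j*a[:,1]
a,b=z(A)-z(A).mean(),z(B)-z(B).mean()
t=np.angle((np.conj(a)*b).sum());o=z(B).mean()-z(A).mean()*np.exp(1j*t)
print("clamp",o,t,"res",np.abs(o+z(A)*np.exp(1j*t)-z(B)))
for k in("handle","pad_face"):print(k,(complex(*m[k][:2])-o)*np.exp(-1j*t))
# plate check: project corners
for f,n in zip(fs,("s","t")):
    im=f["pixels"][:,:,::-1].copy()
    def line(pts,zz,col):
        w=[o+complex(*p)*np.exp(1j*t) for p in pts]
        cv2.polylines(im,[np.array([proj(f,[q.real,q.imag,zz]) for q in w]).round().astype(np.int32)],True,col,1)
    line([(-.2,-.05),(.185,-.05),(.185,.05),(-.2,.05)],.012,(0,0,255))
    line([(.101,-.035),(.136,0),(.101,.035)],.054,(255,0,255))
    q=fitblank([f],[.441,-.348,1.04])
    c,s=np.cos(q[0][2]),np.sin(q[0][2]);P=H@np.array([[c,s],[-s,c]])+q[0][:2];print(n,q)
    cv2.polylines(im,[np.array([proj(f,[*p,.05]) for p in P]).round().astype(np.int32)],True,(255,0,0),1)
    cv2.imwrite(f"pics/o{n}.png",cv2.resize(im[110:300,140:420],(560,380),interpolation=2)[:,:560])
cv2.imwrite("pics/o.png",cv2.resize(cv2.vconcat([cv2.imread("pics/os.png")[:300],cv2.imread("pics/ot.png")[:300]]),None,fx=1,fy=1))
E
```

```text
(array([ 0.44139778, -0.34667554,  0.99901033]), np.float64(0.0773641209148691), [880, 621])
{'bed': (4, [0.6065, 0.0715, 0.0107], [0.0017, 0.0013, 0.0009]), 'v_jaw': (4, [0.5934, 0.1346, 0.013], [0.001, 0.0015, 0.0019]), 'pivot': (4, [0.613, -0.1438, 0.0459], [0.0991, 0.1188, 0.0253]), 'handle': (4, [0.492, -0.1506, 0.0694], [0.0105, 0.0815, 0.0273]), 'pad_face': (2, [0.6236, 0.0034, 0.034], [0.0001, 0.0009, 0.0017])}
clamp (0.5918878013345226-0.01909591626341233j) 1.4945508029634342 res [0.02181401 0.02009356 0.03781991]
handle (-0.13873445662871517+0.08963056799392219j)
pad_face (0.024849939036448863-0.02995636898024347j)
s (array([ 0.44250583, -0.34731036,  0.98347994]), np.float64(0.04870129870129869), [880])
t (array([ 0.44033366, -0.3462031 ,  1.07557234]), np.float64(0.09620991253644318), [621])
```

View pics/o.png

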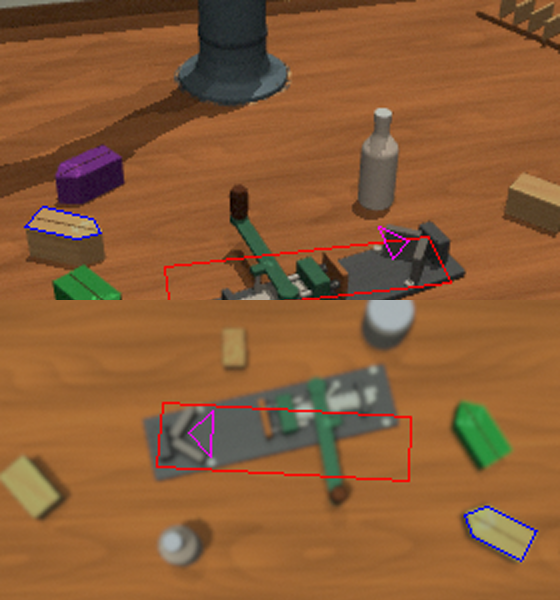

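The clamp overlay is off because one pivot outlier pulled the fit. The blank outline fits well in both views. The plate's true corners in the top crop are (145,418), (380,366), (397,425) and (157,480), so I'll refit with those and the medians.

```bash
python3 - <<'E'
from h import *
f=arm.grab_frame("top")
pts=[((.136,0),(.593,.1346)),((.071,0),(.607,.0715)),((-.085,-.028),(.670,-.078))]
for c,(u,v) in zip([(.185,-.05),(-.2,-.05),(-.2,.05),(.185,.05)],[(145,418),(380,366),(397,425),(157,480)]):
    w=back(f,u/2+140,(v-300)/2+110,.012);pts.append((c,w[:2]))
z=lambda a:np.array([complex(*p) for p in a])
A,B=z([p[0] for p in pts]),z([p[1] for p in pts]);a,b=A-A.mean(),B-B.mean()
t=np.angle((np.conj(a)*b).sum());o=B.mean()-A.mean()*np.exp(1j*t)
print(o,t,np.degrees(t),"res",((B-o)*np.exp(-1j*t)-A).round(4))
for n,p in(("handle",(.4995,-.104)),("pad",(.6232,.0036))):print(n,(complex(*p)-o)*np.exp(-1j*t))
for n,q in(("place bow128",.063),("grasp",.057)):print(n,o+q*np.exp(1j*t))
im=f["pixels"][:,:,::-1].copy()
E
```

```text
(0.6211597151067609+0.0014893825261264454j) 1.7752492624578888 101.71429032254922 res [ 0.0001+0.0005j  0.0004-0.0003j -0.0027-0.0037j -0.0054+0.0012j
  0.0072+0.0032j  0.0039-0.0006j -0.0034-0.0003j]
handle (-0.07859151411603302+0.1405434808682034j)
pad (0.001652415816837022-0.0024263121264311133j)
place bow128 (0.6083687293391139+0.0631772312736055j)
grasp (0.6095869184598423+0.05730219805955987j)
```

Call:
drive_tool(commands=[{"tx": 0.012,"ty": -0.0192,"tz": -0.0333,"gripper": 0},{"tx": 0.012,"ty": -0.0192,"tz": -0.0333,"gripper": 0},{"tx": 0.012,"ty": -0.0192,"tz": -0.0333,"gripper": 0},{"tx": 0.012,"ty": -0.0192,"tz": -0.0333,"gripper": 0},{"tx": 0.012,"ty": -0.0192,"tz": -0.0333,"gripper": 0},{"tx": 0.012,"ty": -0.0192,"tz": -0.0333,"gripper": 0},{"tx": 0.012,"ty": -0.0192,"tz": -0.0333,"gripper": 0},{"tx": 0.012,"ty": -0.0192,"tz": -0.0333,"gripper": 0}])

```text
invalid input at $.commands[0]: expected keys tx, ty, tz, rx, ry, rz, gripper
```

Call:
drive_tool(commands=[{"rx": -7.3,"gripper": 0},{"rx": -7.3,"gripper": 0},{"rx": -7.3,"gripper": 0},{"rx": -7.3,"gripper": 0},{"rx": -7.3,"gripper": 0},{"gripper": 0},{"gripper": 0},{"gripper": 0}])

```text
invalid input at $.commands[0]: expected keys tx, ty, tz, rx, ry, rz, gripper
```

```bash
cat > go.py <<'E'
import sys
from h import *
# usage: go.py x y z jawangle_deg : deltas in tool axes
s=arm.sense();M=R.from_rotvec(s["tcp_rot"]).as_matrix();p=s["tcp_pos"]
x,y,z,a=map(float,sys.argv[1:5])
cur=np.degrees(np.arctan2(M[1,1],M[0,1]))
print("t",s["time_s"],"tcp",p.round(4),"jaw",cur.round(1),"down",M[:,0].round(3),"tool d",(M.T@(np.array([x,y,z])-p)).round(4),"rx",-((a-cur+180)%360-180).__round__(2),"j",np.round(s["joint_positions"],2),"F",np.round(s["ft_force"],1),"w",round(s["grip_width"],3))
E
python3 go.py .4374 -.354 .036 -30.7
```

```text
t 2.75 tcp [ 0.2512 -0.5995  0.2563] jaw -67.3 down [ 0.  0. -1.] tool d [ 0.2203 -0.1545 -0.2666] rx -36.56 j [ 1.08  0.38  0.04  1.6  -0.02  1.16 -0.05] F [ 1.1 -0.2 -0.5] w 1.0
```

Call:
drive_tool(commands=[{"tx": 0.012,"ty": -0.0192,"tz": -0.0333,"rx": 0,"ry": 0,"rz": 0,"gripper": 0},{"tx": 0.012,"ty": -0.0192,"tz": -0.0333,"rx": 0,"ry": 0,"rz": 0,"gripper": 0},{"tx": 0.012,"ty": -0.0192,"tz": -0.0333,"rx": 0,"ry": 0,"rz": 0,"gripper": 0},{"tx": 0.012,"ty": -0.0192,"tz": -0.0333,"rx": 0,"ry": 0,"rz": 0,"gripper": 0},{"tx": 0.012,"ty": -0.0192,"tz": -0.0333,"rx": 0,"ry": 0,"rz": 0,"gripper": 0},{"tx": 0.012,"ty": -0.0192,"tz": -0.0333,"rx": 0,"ry": 0,"rz": 0,"gripper": 0},{"tx": 0.012,"ty": -0.0192,"tz": -0.0333,"rx": 0,"ry": 0,"rz": 0,"gripper": 0},{"tx": 0.012,"ty": -0.0192,"tz": -0.0333,"rx": 0,"ry": 0,"rz": 0,"gripper": 0}])

```text
time_s: 3.55
tcp_pos: [0.4385, -0.3538, 0.1602]
tcp_rot: [2.004, 0.402, -2.003]
ft_force: [0.1, 0.2, -0.1]
grip_width: 0.998
```

Call:
drive_tool(commands=[{"tx": 0,"ty": 0,"tz": 0,"rx": -7.3,"ry": 0,"rz": 0,"gripper": 0},{"tx": 0,"ty": 0,"tz": 0,"rx": -7.3,"ry": 0,"rz": 0,"gripper": 0},{"tx": 0,"ty": 0,"tz": 0,"rx": -7.3,"ry": 0,"rz": 0,"gripper": 0},{"tx": 0,"ty": 0,"tz": 0,"rx": -7.3,"ry": 0,"rz": 0,"gripper": 0},{"tx": 0,"ty": 0,"tz": 0,"rx": -7.3,"ry": 0,"rz": 0,"gripper": 0},{"tx": 0.02,"ty": 0,"tz": 0,"rx": 0,"ry": 0,"rz": 0,"gripper": 0},{"tx": 0,"ty": 0,"tz": 0,"rx": 0,"ry": 0,"rz": 0,"gripper": 0},{"tx": 0,"ty": 0,"tz": 0,"rx": 0,"ry": 0,"rz": 0,"gripper": 0}])

```text
time_s: 4.35
tcp_pos: [0.4371, -0.3547, 0.14]
tcp_rot: [1.593, 0.907, -1.594]
ft_force: [0.3, -0.1, 0.2]
grip_width: 0.996
```

```bash
python3 go.py .4374 -.354 .036 -30.7
```

```text
t 4.35 tcp [ 0.4371 -0.3547  0.14  ] jaw -30.8 down [-0.001  0.001 -1.   ] tool d [ 0.104   0.     -0.0007] rx -0.08 j [ 0.78  0.37 -0.21  1.9   0.09  0.89 -0.01] F [ 0.3 -0.1  0.2] w 0.996
```

Call:
drive_tool(commands=[{"tx": 0.026,"ty": 0,"tz": 0,"rx": 0,"ry": 0,"rz": 0,"gripper": 0},{"tx": 0.026,"ty": 0,"tz": 0,"rx": 0,"ry": 0,"rz": 0,"gripper": 0},{"tx": 0.026,"ty": 0,"tz": 0,"rx": 0,"ry": 0,"rz": 0,"gripper": 0},{"tx": 0.026,"ty": 0,"tz": 0,"rx": 0,"ry": 0,"rz": 0,"gripper": 0},{"tx": 0,"ty": 0,"tz": 0,"rx": 0,"ry": 0,"rz": 0,"gripper": 0.2},{"tx": 0,"ty": 0,"tz": 0,"rx": 0,"ry": 0,"rz": 0,"gripper": 0.4},{"tx": 0,"ty": 0,"tz": 0,"rx": 0,"ry": 0,"rz": 0,"gripper": 1},{"tx": 0,"ty": 0,"tz": 0,"rx": 0,"ry": 0,"rz": 0,"gripper": 1}])

```text
time_s: 5.15
tcp_pos: [0.4389, -0.3559, 0.0382]
tcp_rot: [1.593, 0.902, -1.591]
ft_force: [0.7, 0.3, -1.6]
grip_width: 0.579
```

Call:
drive_tool(commands=[{"tx": 0,"ty": 0,"tz": 0,"rx": 0,"ry": 0,"rz": 0,"gripper": 1},{"tx": 0,"ty": 0,"tz": 0,"rx": 0,"ry": 0,"rz": 0,"gripper": 1},{"tx": 0,"ty": 0,"tz": 0,"rx": 0,"ry": 0,"rz": 0,"gripper": 1},{"tx": 0,"ty": 0,"tz": 0,"rx": 0,"ry": 0,"rz": 0,"gripper": 1},{"tx": -0.02,"ty": 0,"tz": 0,"rx": 0,"ry": 0,"rz": 0,"gripper": 1},{"tx": -0.04,"ty": 0,"tz": 0,"rx": 0,"ry": 0,"rz": 0,"gripper": 1},{"tx": -0.04,"ty": 0,"tz": 0,"rx": 0,"ry": 0,"rz": 0,"gripper": 1},{"tx": -0.04,"ty": 0,"tz": 0,"rx": 0,"ry": 0,"rz": 0,"gripper": 1}])

```text
time_s: 5.95
tcp_pos: [0.4367, -0.3543, 0.177]
tcp_rot: [1.592, 0.907, -1.594]
ft_force: [0.1, 0.5, -1.7]
grip_width: 0.579
```

```bash
python3 - <<'E'
from fit import *
fs=[arm.grab_frame(n) for n in("scene","top")]
s=arm.sense();print(s["tcp_pos"],s["grip_width"],s["ft_force"])
for f in fs:
    for t in("blank","bow"):print(t,[(round(d["p"],2),np.round(d["centre"],3).tolist()) for d in arm.landmark_of(f,t)[:5]])
b=[cv2.resize(f["pixels"][110:300,140:420,::-1],(560,380),interpolation=2)[:300] for f in fs]
cv2.imwrite("pics/l.png",cv2.vconcat(b))
E
python3 go.py .6100 .0553 .2 11.7
```

```text
[ 0.44133466 -0.35756361  0.18293528] 0.5804524150509933 [ 0.66266188 -0.61500768 -2.13920904]
blank [(0.97, [0.29, -0.288, -0.002]), (0.92, [0.397, -0.488, 0.0]), (0.89, [0.444, -0.346, 0.138]), (0.58, [0.589, -0.32, -0.002])]
bow [(0.94, [0.643, -0.289, 0.031]), (0.94, [0.324, -0.344, 0.026]), (0.82, [0.448, -0.453, 0.026]), (0.74, [0.468, -0.291, 0.165])]
blank [(0.7, [0.441, -0.35, 0.15]), (0.62, [0.295, -0.29, 0.004]), (0.56, [0.584, -0.327, -0.002]), (0.38, [0.74, 0.047, -0.001])]
bow [(0.95, [0.324, -0.345, 0.023]), (0.93, [0.644, -0.292, 0.024]), (0.82, [0.475, -0.293, 0.17])]
t 6.25 tcp [ 0.436  -0.3539  0.1745] jaw -30.8 down [-0.003  0.002 -1.   ] tool d [-0.0252 -0.0599 -0.4406] rx -42.46 j [ 0.79  0.32 -0.21  1.87  0.08  0.96  0.  ] F [-0.1  0.8 -1.5] w 0.577
```

View pics/l.png

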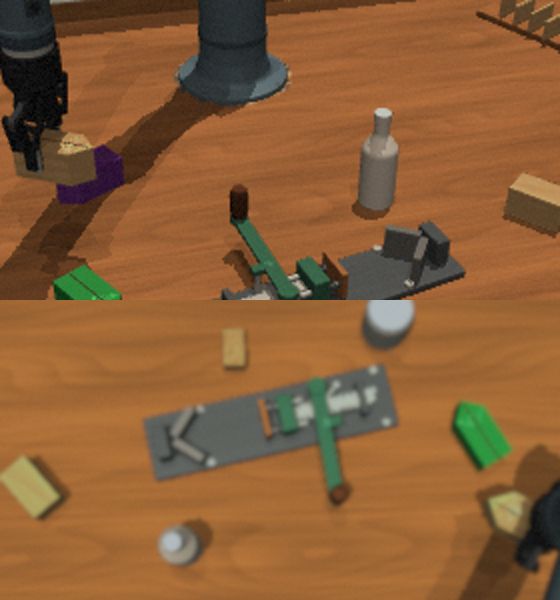

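Blank is gripped: opening about 49 mm, bow ahead, level. Now I'll carry it over the bed.

Call:
drive_tool(commands=[{"tx": 0,"ty": -0.0056,"tz": -0.04,"rx": 0,"ry": 0,"rz": 0,"gripper": 1},{"tx": 0,"ty": -0.0056,"tz": -0.04,"rx": 0,"ry": 0,"rz": 0,"gripper": 1},{"tx": 0,"ty": -0.0056,"tz": -0.04,"rx": 0,"ry": 0,"rz": 0,"gripper": 1},{"tx": 0,"ty": -0.0056,"tz": -0.04,"rx": 0,"ry": 0,"rz": 0,"gripper": 1},{"tx": 0,"ty": -0.0056,"tz": -0.04,"rx": 0,"ry": 0,"rz": 0,"gripper": 1},{"tx": 0,"ty": -0.0056,"tz": -0.04,"rx": 0,"ry": 0,"rz": 0,"gripper": 1},{"tx": 0,"ty": -0.0056,"tz": -0.04,"rx": 0,"ry": 0,"rz": 0,"gripper": 1},{"tx": 0,"ty": -0.0056,"tz": -0.04,"rx": 0,"ry": 0,"rz": 0,"gripper": 1}])

```text
time_s: 7.05
tcp_pos: [0.5612, -0.0554, 0.1736]
tcp_rot: [1.59, 0.909, -1.597]
ft_force: [1.6, -0.4, -1.5]
grip_width: 0.577
```

Call:
drive_tool(commands=[{"tx": 0,"ty": -0.0057,"tz": -0.0403,"rx": 0,"ry": 0,"rz": 0,"gripper": 1},{"tx": 0,"ty": -0.0057,"tz": -0.0403,"rx": 0,"ry": 0,"rz": 0,"gripper": 1},{"tx": 0,"ty": -0.0057,"tz": -0.0403,"rx": 0,"ry": 0,"rz": 0,"gripper": 1},{"tx": 0,"ty": 0,"tz": 0,"rx": -8.54,"ry": 0,"rz": 0,"gripper": 1},{"tx": 0,"ty": 0,"tz": 0,"rx": -8.54,"ry": 0,"rz": 0,"gripper": 1},{"tx": 0,"ty": 0,"tz": 0,"rx": -8.54,"ry": 0,"rz": 0,"gripper": 1},{"tx": 0,"ty": 0,"tz": 0,"rx": -8.54,"ry": 0,"rz": 0,"gripper": 1},{"tx": 0,"ty": 0,"tz": 0,"rx": -8.54,"ry": 0,"rz": 0,"gripper": 1}])

```text
time_s: 7.85
tcp_pos: [0.6079, 0.0555, 0.1732]
tcp_rot: [1.047, 1.308, -1.053]
ft_force: [0.5, 0.2, -0.9]
grip_width: 0.58
```

Call:
drive_tool(commands=[{"tx": 0.03,"ty": 0,"tz": 0,"rx": 0,"ry": 0,"rz": 0,"gripper": 1},{"tx": 0.03,"ty": 0,"tz": 0,"rx": 0,"ry": 0,"rz": 0,"gripper": 1},{"tx": 0,"ty": 0,"tz": 0,"rx": 0,"ry": 0,"rz": 0,"gripper": 1},{"tx": 0,"ty": 0,"tz": 0,"rx": 0,"ry": 0,"rz": 0,"gripper": 1},{"tx": 0,"ty": 0,"tz": 0,"rx": 0,"ry": 0,"rz": 0,"gripper": 1},{"tx": 0,"ty": 0,"tz": 0,"rx": 0,"ry": 0,"rz": 0,"gripper": 1},{"tx": 0,"ty": 0,"tz": 0,"rx": 0,"ry": 0,"rz": 0,"gripper": 1},{"tx": 0,"ty": 0,"tz": 0,"rx": 0,"ry": 0,"rz": 0,"gripper": 1}])

```text
time_s: 8.65
tcp_pos: [0.6105, 0.0558, 0.1174]
tcp_rot: [1.055, 1.299, -1.053]
ft_force: [-0.2, 0.8, -2.0]
grip_width: 0.577
```

```bash
python3 - <<'E'
from fit import *
fs=[arm.grab_frame(n) for n in("scene","top")]
for f in fs:
    for t in("blank","bow","v_jaw","bed"):print(t,[(round(d["p"],2),np.round(d["centre"],3).tolist()) for d in arm.landmark_of(f,t)[:5] if d["centre"][1]>-.2])
b=[cv2.resize(fs[0]["pixels"][150:270,230:400,::-1],(560,395),interpolation=2)[:300],cv2.resize(fs[1]["pixels"][120:230,200:340,::-1],(560,440),interpolation=2)[:300]]
cv2.imwrite("pics/m.png",cv2.vconcat(b))
E
python3 go.py .6098 .0559 .048 11.9
```

```text
blank [(0.98, [0.612, 0.064, 0.078])]
bow [(0.88, [0.589, 0.125, 0.106])]
v_jaw [(0.66, [0.597, 0.133, 0.009])]
bed [(0.76, [0.608, 0.072, 0.008]), (0.53, [0.739, 0.048, 0.001])]
blank [(0.58, [0.607, 0.063, 0.081])]
bow [(0.68, [0.597, 0.128, 0.101])]
v_jaw [(0.91, [0.592, 0.136, 0.012])]
bed [(0.59, [0.606, 0.07, 0.011]), (0.2, [0.771, -0.188, 0.002])]
t 9.15 tcp [0.6098 0.0557 0.1162] jaw 11.9 down [-0.  0. -1.] tool d [ 0.0682  0.     -0.0002] rx 0.04 j [ 0.25  0.53 -0.52  1.78  0.32  0.92 -0.19] F [ 0.2 -0.  -1.1] w 0.574
```

View pics/m.png

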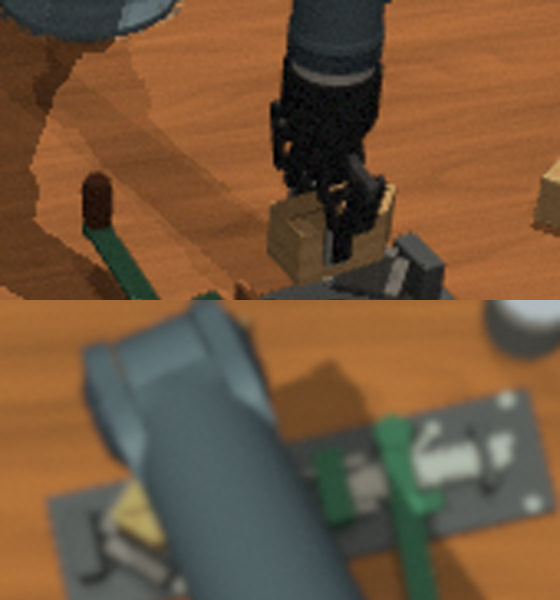

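Call:
drive_tool(commands=[{"tx": 0.02,"ty": 0,"tz": 0,"rx": 0,"ry": 0,"rz": 0,"gripper": 1},{"tx": 0.02,"ty": 0,"tz": 0,"rx": 0,"ry": 0,"rz": 0,"gripper": 1},{"tx": 0.012,"ty": 0,"tz": 0,"rx": 0,"ry": 0,"rz": 0,"gripper": 1},{"tx": 0.008,"ty": 0,"tz": 0,"rx": 0,"ry": 0,"rz": 0,"gripper": 1},{"tx": 0.004,"ty": 0,"tz": 0,"rx": 0,"ry": 0,"rz": 0,"gripper": 1},{"tx": 0.003,"ty": 0,"tz": 0,"rx": 0,"ry": 0,"rz": 0,"gripper": 1},{"tx": 0,"ty": 0,"tz": 0,"rx": 0,"ry": 0,"rz": 0,"gripper": 1},{"tx": 0,"ty": 0,"tz": 0,"rx": 0,"ry": 0,"rz": 0,"gripper": 1}])

```text
time_s: 9.95
tcp_pos: [0.6108, 0.0559, 0.0501]
tcp_rot: [1.055, 1.299, -1.053]
ft_force: [-0.1, -0.9, -0.6]
grip_width: 0.575
```

```bash
python3 go.py .6098 .0559 .048 11.9
```

```text
t 9.95 tcp [0.6108 0.0559 0.0501] jaw 11.9 down [ 0.002  0.    -1.   ] tool d [ 0.0021 -0.001  -0.0002] rx 0.04 j [ 0.22  0.62 -0.48  1.8   0.37  0.81 -0.23] F [-0.1 -0.9 -0.6] w 0.575
```

Not pressing yet. I'll go down 1.5 mm more, then open gradually.

Call:
drive_tool(commands=[{"tx": 0.001,"ty": 0,"tz": 0,"rx": 0,"ry": 0,"rz": 0,"gripper": 1},{"tx": 0.0005,"ty": 0,"tz": 0,"rx": 0,"ry": 0,"rz": 0,"gripper": 1},{"tx": 0,"ty": 0,"tz": 0,"rx": 0,"ry": 0,"rz": 0,"gripper": 0.4},{"tx": 0,"ty": 0,"tz": 0,"rx": 0,"ry": 0,"rz": 0,"gripper": 0.3},{"tx": 0,"ty": 0,"tz": 0,"rx": 0,"ry": 0,"rz": 0,"gripper": 0.2},{"tx": 0,"ty": 0,"tz": 0,"rx": 0,"ry": 0,"rz": 0,"gripper": 0.15},{"tx": 0,"ty": 0,"tz": 0,"rx": 0,"ry": 0,"rz": 0,"gripper": 0.15},{"tx": 0,"ty": 0,"tz": 0,"rx": 0,"ry": 0,"rz": 0,"gripper": 0.15}])

```text
time_s: 10.75
tcp_pos: [0.6098, 0.0557, 0.0476]
tcp_rot: [1.054, 1.301, -1.054]
ft_force: [0.4, -0.1, -0.6]
grip_width: 0.845
```

Call:
drive_tool(commands=[{"tx": -0.02,"ty": 0,"tz": 0,"rx": 0,"ry": 0,"rz": 0,"gripper": 0.15},{"tx": -0.03,"ty": 0,"tz": 0,"rx": 0,"ry": 0,"rz": 0,"gripper": 0.15},{"tx": -0.03,"ty": 0,"tz": 0,"rx": 0,"ry": 0,"rz": 0,"gripper": 0.15},{"tx": -0.03,"ty": 0,"tz": 0,"rx": 0,"ry": 0,"rz": 0,"gripper": 0.15},{"tx": 0,"ty": 0,"tz": 0.03,"rx": 0,"ry": 0,"rz": 0,"gripper": 0.15},{"tx": 0,"ty": 0,"tz": 0.03,"rx": 0,"ry": 0,"rz": 0,"gripper": 0.15},{"tx": 0,"ty": 0,"tz": 0.03,"rx": 0,"ry": 0,"rz": 0,"gripper": 0.15},{"tx": 0,"ty": 0,"tz": 0.03,"rx": 0,"ry": 0,"rz": 0,"gripper": 0.15}])

```text
time_s: 11.55
tcp_pos: [0.6348, -0.0628, 0.1579]
tcp_rot: [1.054, 1.3, -1.054]
ft_force: [0.5, 0.3, 0.1]
grip_width: 0.851
```

```bash
python3 - <<'E'
from fit import *
fs=[arm.grab_frame(n) for n in("scene","top")]
for f in fs:
    for t in("blank","bow","v_jaw","bed","handle","pad_face","pivot"):print(t,[(round(d["p"],2),np.round(d["centre"],3).tolist()) for d in arm.landmark_of(f,t)[:5] if d["centre"][1]>-.2])
    print(fitblank([f],[.608,.063,1.78],.012))
E
python3 go.py .4995 -.104 .15 11.9
```

```text
blank [(0.66, [0.609, 0.065, 0.011]), (0.58, [0.528, 0.36, -0.002])]
bow [(0.91, [0.596, 0.126, 0.04]), (0.65, [0.62, 0.001, -0.001])]
v_jaw [(0.77, [0.597, 0.134, 0.011])]
bed [(0.83, [0.61, 0.071, 0.012]), (0.52, [0.621, 0.026, -0.001])]
handle [(0.72, [0.499, -0.099, 0.088])]
pad_face [(0.52, [0.624, 0.001, 0.034])]
pivot [(0.56, [0.668, -0.077, 0.061])]
(array([0.61286395, 0.06413064, 1.82210839]), np.float64(0.045263157894736894), [915])
blank [(0.97, [0.605, 0.064, 0.013])]
bow [(0.67, [0.596, 0.129, 0.035])]
v_jaw [(0.96, [0.594, 0.135, 0.015])]
bed [(0.92, [0.604, 0.07, 0.011])]
handle []
pad_face [(0.7, [0.623, 0.004, 0.035]), (0.19, [0.608, 0.064, 0.014])]
pivot [(0.94, [0.667, -0.079, 0.06])]
(array([0.60778226, 0.06325105, 1.81158178]), np.float64(0.051359516616314216), [634])
t 12.45 tcp [ 0.6347 -0.0618  0.1578] jaw 11.9 down [-0. -0. -1.] tool d [ 0.0078 -0.141   0.0134] rx 0.04 j [ 0.42  0.51 -0.5   1.69  0.28  1.01  0.03] F [ 0.2  0.6 -1.2] w 0.851
```

Call:
drive_tool(commands=[{"tx": 0,"ty": -0.0353,"tz": 0.003,"rx": 0,"ry": 0,"rz": 0,"gripper": 0.15},{"tx": 0,"ty": -0.0353,"tz": 0.003,"rx": 0,"ry": 0,"rz": 0,"gripper": 0.15},{"tx": 0,"ty": -0.0353,"tz": 0.003,"rx": 0,"ry": 0,"rz": 0,"gripper": 0.15},{"tx": 0,"ty": -0.0353,"tz": 0.003,"rx": 0,"ry": 0,"rz": 0,"gripper": 0.15},{"tx": 0,"ty": 0,"tz": 0,"rx": 8.2,"ry": 0,"rz": 0,"gripper": 0.15},{"tx": 0,"ty": 0,"tz": 0,"rx": 8.2,"ry": 0,"rz": 0,"gripper": 0.15},{"tx": 0,"ty": 0,"tz": 0,"rx": 8.2,"ry": 0,"rz": 0,"gripper": 0.15},{"tx": 0,"ty": 0,"tz": 0,"rx": 8.2,"ry": 0,"rz": 0,"gripper": 0.15}])

```text
time_s: 13.25
tcp_pos: [0.4991, -0.1029, 0.1581]
tcp_rot: [1.477, 1.01, -1.476]
ft_force: [-0.0, 0.5, 0.6]
grip_width: 0.852
```

Call:
drive_tool(commands=[{"tx": 0,"ty": 0,"tz": 0,"rx": 8.2,"ry": 0,"rz": 0,"gripper": 0.15},{"tx": 0,"ty": 0,"tz": 0,"rx": 8.2,"ry": 0,"rz": 0,"gripper": 0.15},{"tx": 0,"ty": 0,"tz": 0,"rx": 8.2,"ry": 0,"rz": 0,"gripper": 0.15},{"tx": 0,"ty": 0,"tz": 0,"rx": 8.2,"ry": 0,"rz": 0,"gripper": 0.15},{"tx": 0,"ty": 0,"tz": 0,"rx": 8.2,"ry": 0,"rz": 0,"gripper": 0.15},{"tx": 0,"ty": 0,"tz": 0,"rx": 8.2,"ry": 0,"rz": 0,"gripper": 0.15},{"tx": 0,"ty": 0,"tz": 0,"rx": 8.2,"ry": 0,"rz": 0,"gripper": 0.15},{"tx": 0,"ty": 0,"tz": 0,"rx": 0,"ry": 0,"rz": 0,"gripper": 0.15}])

```text
time_s: 14.05
tcp_pos: [0.4991, -0.1026, 0.1579]
tcp_rot: [2.113, 0.217, -2.113]
ft_force: [-0.0, 0.4, 0.7]
grip_width: 0.851
```

```bash
python3 go.py .4993 -.102 .095 -78
```

```text
t 14.05 tcp [ 0.4991 -0.1026  0.1579] jaw -78.2 down [ 0. -0. -1.] tool d [ 0.0629 -0.0006 -0.0003] rx -0.24 j [ 0.39  0.26 -0.3   2.01  0.1   0.89 -1.33] F [-0.   0.4  0.7] w 0.851
```

Call:
drive_tool(commands=[{"tx": 0.018,"ty": 0,"tz": 0,"rx": 0,"ry": 0,"rz": 0,"gripper": 0.15},{"tx": 0.018,"ty": 0,"tz": 0,"rx": 0,"ry": 0,"rz": 0,"gripper": 0.15},{"tx": 0.018,"ty": 0,"tz": 0,"rx": 0,"ry": 0,"rz": 0,"gripper": 0.15},{"tx": 0.009,"ty": 0,"tz": 0,"rx": 0,"ry": 0,"rz": 0,"gripper": 0.2},{"tx": 0,"ty": 0,"tz": 0,"rx": 0,"ry": 0,"rz": 0,"gripper": 0.5},{"tx": 0,"ty": 0,"tz": 0,"rx": 0,"ry": 0,"rz": 0,"gripper": 1},{"tx": 0,"ty": 0,"tz": 0,"rx": 0,"ry": 0,"rz": 0,"gripper": 1},{"tx": 0,"ty": 0,"tz": 0,"rx": 0,"ry": 0,"rz": 0,"gripper": 1}])

```text
time_s: 14.85
tcp_pos: [0.5, -0.1028, 0.096]
tcp_rot: [2.115, 0.217, -2.111]
ft_force: [-0.6, -0.4, 1.4]
grip_width: 0.289
```

```bash
cat > lev.py <<'E'
from h import *
s=arm.sense();p=s["tcp_pos"]
t=np.radians(101.9);C=np.array([[np.cos(t),np.sin(t)],[-np.sin(t),np.cos(t)]])
l=C@(p[:2]-np.array([.621,.0015]))
d=l-np.array([-.085,-.028])
print("t",s["time_s"],"clamp xy",l.round(4),"rad",np.hypot(*d).round(4),"a",(.18+np.arctan2(d[0],d[1])).round(3),"z",p[2].round(4),"Fclamp",(C@s["ft_force"][:2]).round(1),"Fz",s["ft_force"][2].round(1),"w",round(s["grip_width"],3))
import sys
if len(sys.argv)>1:
    acc=[]
    for n in("scene","top"):
        f=arm.grab_frame(n)
        for k in("pad_face","blank","bow","pivot"):
            for d in arm.landmark_of(f,k)[:3]:
                q=C@(np.array(d["centre"])[:2]-np.array([.621,.0015]))
                if abs(q[1])<.06 and d["p"]>.3: print(n,k,round(d["p"],2),q.round(4))
        if len(sys.argv)>2: save(f,sys.argv[2]+n+".png",(190,100,360,250) if n=="top" else (240,190,390,320),3)
E
python3 lev.py
```

```text
t 14.85 clamp xy [-0.0771  0.1399] rad 0.1681 a 0.227 z 0.096 Fclamp [-0.3  0.7] Fz 1.4 w 0.289
```

Call:
drive_tool(commands=[{"tx": 0,"ty": 0.006,"tz": 0.0005,"rx": 0,"ry": 0,"rz": 0,"gripper": 1},{"tx": 0,"ty": 0.006,"tz": 0.0005,"rx": 0,"ry": 0,"rz": 0,"gripper": 1},{"tx": 0,"ty": 0.006,"tz": 0,"rx": 0,"ry": 0,"rz": 0,"gripper": 1},{"tx": 0,"ty": 0.006,"tz": -0.0005,"rx": 0,"ry": 0,"rz": 0,"gripper": 1},{"tx": 0,"ty": 0.006,"tz": -0.0005,"rx": 0,"ry": 0,"rz": 0,"gripper": 1},{"tx": 0,"ty": 0.006,"tz": -0.0005,"rx": 0,"ry": 0,"rz": 0,"gripper": 1},{"tx": 0,"ty": 0.002,"tz": 0,"rx": 0,"ry": 0,"rz": 0,"gripper": 1},{"tx": 0,"ty": 0,"tz": 0,"rx": 0,"ry": 0,"rz": 0,"gripper": 1}])

```text
time_s: 15.65
tcp_pos: [0.5101, -0.1402, 0.0959]
tcp_rot: [2.119, 0.216, -2.107]
ft_force: [3.6, 1.9, 3.9]
grip_width: 0.285
```

```bash
python3 lev.py
```

```text
t 15.65 clamp xy [-0.1158  0.1377] rad 0.1685 a -0.004 z 0.0959 Fclamp [ 1.1 -3.9] Fz 3.9 w 0.285
```

Call:
drive_tool(commands=[{"tx": 0,"ty": 0.0015,"tz": 0,"rx": 0,"ry": 0,"rz": 0,"gripper": 1},{"tx": 0,"ty": 0.0015,"tz": 0,"rx": 0,"ry": 0,"rz": 0,"gripper": 1},{"tx": 0,"ty": 0,"tz": 0,"rx": 0,"ry": 0,"rz": 0,"gripper": 1},{"tx": 0,"ty": 0,"tz": 0,"rx": 0,"ry": 0,"rz": 0,"gripper": 1},{"tx": 0,"ty": 0,"tz": 0,"rx": 0,"ry": 0,"rz": 0,"gripper": 1},{"tx": 0,"ty": 0,"tz": 0,"rx": 0,"ry": 0,"rz": 0,"gripper": 1},{"tx": 0,"ty": 0,"tz": 0,"rx": 0,"ry": 0,"rz": 0,"gripper": 1},{"tx": 0,"ty": 0,"tz": 0,"rx": 0,"ry": 0,"rz": 0,"gripper": 1}])

```text
time_s: 16.45
tcp_pos: [0.5102, -0.1406, 0.0959]
tcp_rot: [2.118, 0.221, -2.108]
ft_force: [3.2, 5.2, 6.2]
grip_width: 0.291
```

```bash
python3 lev.py
```

```text
t 16.45 clamp xy [-0.1162  0.1377] rad 0.1686 a -0.006 z 0.0959 Fclamp [ 4.5 -4.2] Fz 6.2 w 0.291
```

Call:
drive_tool(commands=[{"tx": 0,"ty": -0.009,"tz": 0.0005,"rx": 0,"ry": 0,"rz": 0,"gripper": 1},{"tx": 0,"ty": -0.009,"tz": 0.0005,"rx": 0,"ry": 0,"rz": 0,"gripper": 1},{"tx": 0,"ty": -0.009,"tz": 0.0005,"rx": 0,"ry": 0,"rz": 0,"gripper": 1},{"tx": 0,"ty": -0.009,"tz": 0,"rx": 0,"ry": 0,"rz": 0,"gripper": 1},{"tx": 0,"ty": -0.009,"tz": -0.0007,"rx": 0,"ry": 0,"rz": 0,"gripper": 1},{"tx": 0,"ty": -0.009,"tz": -0.0008,"rx": 0,"ry": 0,"rz": 0,"gripper": 1},{"tx": 0,"ty": -0.009,"tz": -0.0009,"rx": 0,"ry": 0,"rz": 0,"gripper": 1},{"tx": 0,"ty": -0.001,"tz": 0,"rx": 0,"ry": 0,"rz": 0,"gripper": 1}])

```text
time_s: 17.25
tcp_pos: [0.4978, -0.0844, 0.0959]
tcp_rot: [2.117, 0.208, -2.107]
ft_force: [5.5, -7.5, 3.2]
grip_width: 0.291
```

```bash
python3 lev.py 1; python3 lev.py
```

```text
t 17.25 clamp xy [-0.0586  0.1383] rad 0.1683 a 0.337 z 0.0959 Fclamp [-8.4 -3.8] Fz 3.2 w 0.291
scene pad_face 0.8 [ 0.0054 -0.0027]
scene blank 0.66 [ 0.0659 -0.0058]
scene bow 0.86 [0.1265 0.0019]
scene bow 0.76 [-0.2954  0.0395]
top pad_face 0.69 [ 0.005  -0.0016]
top blank 0.78 [ 0.0635 -0.0029]
top bow 0.97 [ 0.128  -0.0004]
top pivot 0.94 [-0.0879 -0.029 ]
top pivot 0.37 [ 0.0233 -0.0026]
t 17.75 clamp xy [-0.0588  0.1383] rad 0.1683 a 0.336 z 0.0959 Fclamp [-7.2 -3.9] Fz 4.5 w 0.29
```

Call:
drive_tool(commands=[{"tx": 0,"ty": -0.003,"tz": 0,"rx": 0,"ry": 0,"rz": 0,"gripper": 1},{"tx": 0,"ty": 0,"tz": 0,"rx": 0,"ry": 0,"rz": 0,"gripper": 1},{"tx": 0,"ty": 0.01,"tz": 0.0005,"rx": 0,"ry": 0,"rz": 0,"gripper": 1},{"tx": 0,"ty": 0.012,"tz": 0.001,"rx": 0,"ry": 0,"rz": 0,"gripper": 1},{"tx": 0,"ty": 0.012,"tz": 0.0005,"rx": 0,"ry": 0,"rz": 0,"gripper": 1},{"tx": 0,"ty": 0.012,"tz": -0.0005,"rx": 0,"ry": 0,"rz": 0,"gripper": 1},{"tx": 0,"ty": 0.012,"tz": -0.001,"rx": 0,"ry": 0,"rz": 0,"gripper": 1},{"tx": 0,"ty": 0.009,"tz": -0.0005,"rx": 0,"ry": 0,"rz": 0,"gripper": 1}])

```text
time_s: 18.55
tcp_pos: [0.5104, -0.141, 0.0958]
tcp_rot: [2.119, 0.219, -2.112]
ft_force: [-1.0, 18.8, 14.9]
grip_width: 0.29
```

```bash
python3 lev.py
```

```text
t 18.55 clamp xy [-0.1166  0.1376] rad 0.1686 a -0.008 z 0.0958 Fclamp [18.6 -2.9] Fz 14.9 w 0.29
```

Call:
drive_tool(commands=[{"tx": 0,"ty": -0.009,"tz": 0.0005,"rx": 0,"ry": 0,"rz": 0,"gripper": 1},{"tx": 0,"ty": -0.01,"tz": 0.001,"rx": 0,"ry": 0,"rz": 0,"gripper": 1},{"tx": 0,"ty": -0.01,"tz": 0.0005,"rx": 0,"ry": 0,"rz": 0,"gripper": 1},{"tx": 0,"ty": -0.01,"tz": 0,"rx": 0,"ry": 0,"rz": 0,"gripper": 1},{"tx": 0,"ty": -0.01,"tz": -0.0005,"rx": 0,"ry": 0,"rz": 0,"gripper": 1},{"tx": 0,"ty": -0.01,"tz": -0.001,"rx": 0,"ry": 0,"rz": 0,"gripper": 1},{"tx": 0,"ty": -0.008,"tz": -0.0005,"rx": 0,"ry": 0,"rz": 0,"gripper": 1},{"tx": 0,"ty": 0,"tz": 0,"rx": 0,"ry": 0,"rz": 0,"gripper": 1}])

```text
time_s: 19.35
tcp_pos: [0.4976, -0.0812, 0.0959]
tcp_rot: [2.118, 0.208, -2.106]
ft_force: [6.3, -5.8, 2.4]
grip_width: 0.286
```

```bash
python3 lev.py 1 p2_; python3 lev.py
```

```text
t 19.35 clamp xy [-0.0555  0.1378] rad 0.1684 a 0.356 z 0.0959 Fclamp [-6.9 -5. ] Fz 2.4 w 0.286
scene pad_face 0.69 [ 0.0127 -0.0038]
scene blank 0.85 [ 0.065 -0.004]
scene bow 0.87 [-0.2914  0.0383]
scene bow 0.8 [0.1288 0.0022]
scene pivot 0.91 [-0.0845 -0.0289]
top pad_face 0.42 [0.0192 0.0001]
top blank 0.67 [ 0.0671 -0.0007]
top bow 0.94 [-0.2947  0.04  ]
top bow 0.81 [0.1304 0.001 ]
top pivot 0.63 [-0.0888 -0.0293]
t 19.85 clamp xy [-0.0557  0.1378] rad 0.1683 a 0.355 z 0.0959 Fclamp [-7.4 -4. ] Fz 2.7 w 0.29
```

```bash
cd pics; python3 -c "
import cv2
a=cv2.imread('p2_top.png');b=cv2.imread('p2_scene.png')
print(a.shape,b.shape)
w=max(a.shape[1],b.shape[1]);f=lambda i:cv2.copyMakeBorder(i,0,0,0,w-i.shape[1],0)
cv2.imwrite('p2.png',cv2.vconcat([f(a[60:330]),f(b[:330])]))"
```

```text
(450, 510, 3) (390, 450, 3)
```

View pics/p2.png

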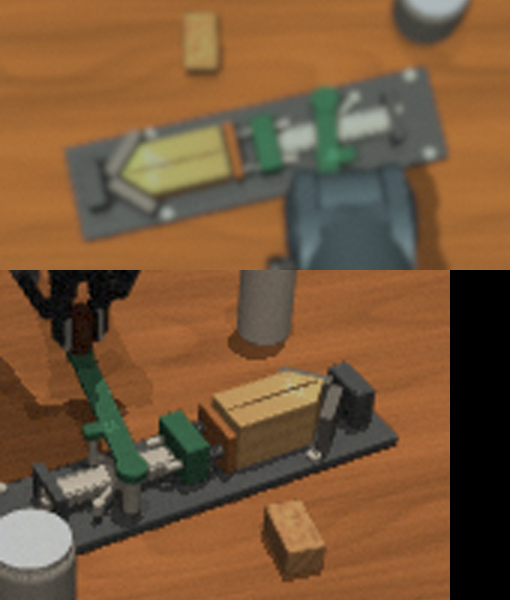

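The pad is now just short of the stern (crop (232,150)), and the bow is still about 8 mm from the corner. That fits ram ≈ 0.034. Next stroke.

Call:
drive_tool(commands=[{"tx": 0,"ty": 0.008,"tz": 0.0005,"rx": 0,"ry": 0,"rz": 0,"gripper": 1},{"tx": 0,"ty": 0.01,"tz": 0.001,"rx": 0,"ry": 0,"rz": 0,"gripper": 1},{"tx": 0,"ty": 0.01,"tz": 0.0005,"rx": 0,"ry": 0,"rz": 0,"gripper": 1},{"tx": 0,"ty": 0.01,"tz": 0,"rx": 0,"ry": 0,"rz": 0,"gripper": 1},{"tx": 0,"ty": 0.01,"tz": -0.0005,"rx": 0,"ry": 0,"rz": 0,"gripper": 1},{"tx": 0,"ty": 0.01,"tz": -0.001,"rx": 0,"ry": 0,"rz": 0,"gripper": 1},{"tx": 0,"ty": 0.007,"tz": -0.0005,"rx": 0,"ry": 0,"rz": 0,"gripper": 1},{"tx": 0,"ty": 0,"tz": 0,"rx": 0,"ry": 0,"rz": 0,"gripper": 1}])

```text
time_s: 20.65
tcp_pos: [0.5103, -0.1404, 0.0959]
tcp_rot: [2.118, 0.217, -2.11]
ft_force: [3.7, 2.1, 6.9]
grip_width: 0.291
```

Call:
drive_tool(commands=[{"tx": 0,"ty": -0.008,"tz": 0.0005,"rx": 0,"ry": 0,"rz": 0,"gripper": 1},{"tx": 0,"ty": -0.01,"tz": 0.001,"rx": 0,"ry": 0,"rz": 0,"gripper": 1},{"tx": 0,"ty": -0.01,"tz": 0.0005,"rx": 0,"ry": 0,"rz": 0,"gripper": 1},{"tx": 0,"ty": -0.01,"tz": 0,"rx": 0,"ry": 0,"rz": 0,"gripper": 1},{"tx": 0,"ty": -0.01,"tz": -0.0005,"rx": 0,"ry": 0,"rz": 0,"gripper": 1},{"tx": 0,"ty": -0.01,"tz": -0.001,"rx": 0,"ry": 0,"rz": 0,"gripper": 1},{"tx": 0,"ty": -0.007,"tz": -0.0005,"rx": 0,"ry": 0,"rz": 0,"gripper": 1},{"tx": 0,"ty": 0,"tz": 0,"rx": 0,"ry": 0,"rz": 0,"gripper": 1}])

```text
time_s: 21.45
tcp_pos: [0.4976, -0.0813, 0.0959]
tcp_rot: [2.118, 0.208, -2.106]
ft_force: [6.0, -6.4, 2.7]
grip_width: 0.287
```

```bash
python3 lev.py 1 p3_; python3 lev.py; cd pics;  python3 -c "
import cv2
a=cv2.imread('p3_top.png');b=cv2.imread('p3_scene.png')
w=max(a.shape[1],b.shape[1]);f=lambda i:cv2.copyMakeBorder(i,0,0,0,w-i.shape[1],0)
cv2.imwrite('p3.png',cv2.vconcat([f(a[60:330]),f(b[:330])]))"
```

```text
t 21.45 clamp xy [-0.0556  0.1378] rad 0.1684 a 0.356 z 0.0959 Fclamp [-7.5 -4.6] Fz 2.7 w 0.287
scene pad_face 0.56 [ 0.0255 -0.0027]
scene blank 0.71 [ 0.0704 -0.0044]
scene bow 0.81 [-0.2939  0.0395]
scene bow 0.74 [ 0.1337 -0.0021]
scene pivot 0.78 [-0.0855 -0.0319]
top pad_face 0.68 [ 0.0282 -0.0018]
top blank 0.9 [ 0.0698 -0.002 ]
top bow 0.72 [ 0.137  -0.0005]
top pivot 0.61 [-0.0869 -0.0303]
t 21.95 clamp xy [-0.0558  0.1378] rad 0.1684 a 0.354 z 0.0959 Fclamp [-6.7 -5.4] Fz 3.5 w 0.29
```

View pics/p3.png

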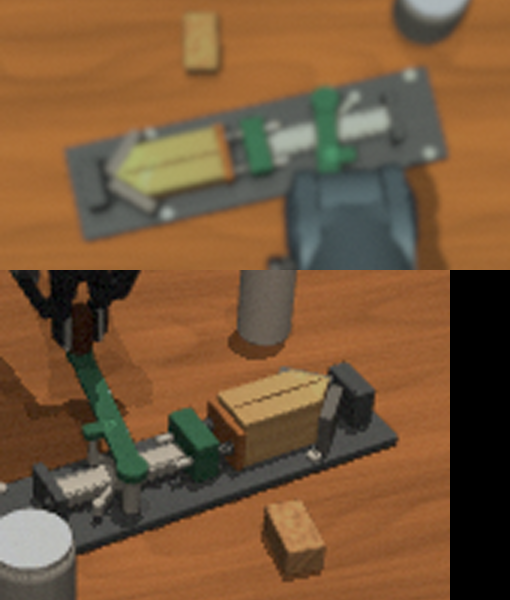

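The blank moved about 6 mm to a bow at 0.135. The gap from pad to head is unchanged, from (232,150) to (244,140), so the springs are still free and ram ≈ 0.044. One more stroke should squeeze it by about 8 mm.

Call:
drive_tool(commands=[{"tx": 0,"ty": 0.008,"tz": 0.0005,"rx": 0,"ry": 0,"rz": 0,"gripper": 1},{"tx": 0,"ty": 0.01,"tz": 0.001,"rx": 0,"ry": 0,"rz": 0,"gripper": 1},{"tx": 0,"ty": 0.01,"tz": 0.0005,"rx": 0,"ry": 0,"rz": 0,"gripper": 1},{"tx": 0,"ty": 0.01,"tz": 0,"rx": 0,"ry": 0,"rz": 0,"gripper": 1},{"tx": 0,"ty": 0.01,"tz": -0.0005,"rx": 0,"ry": 0,"rz": 0,"gripper": 1},{"tx": 0,"ty": 0.01,"tz": -0.001,"rx": 0,"ry": 0,"rz": 0,"gripper": 1},{"tx": 0,"ty": 0.007,"tz": -0.0005,"rx": 0,"ry": 0,"rz": 0,"gripper": 1},{"tx": 0,"ty": 0,"tz": 0,"rx": 0,"ry": 0,"rz": 0,"gripper": 1}])

```text
time_s: 22.75
tcp_pos: [0.5103, -0.1404, 0.0959]
tcp_rot: [2.118, 0.217, -2.11]
ft_force: [3.7, 2.4, 5.5]
grip_width: 0.288
```

Call:
drive_tool(commands=[{"tx": 0,"ty": -0.008,"tz": 0.0005,"rx": 0,"ry": 0,"rz": 0,"gripper": 1},{"tx": 0,"ty": -0.01,"tz": 0.001,"rx": 0,"ry": 0,"rz": 0,"gripper": 1},{"tx": 0,"ty": -0.01,"tz": 0.0005,"rx": 0,"ry": 0,"rz": 0,"gripper": 1},{"tx": 0,"ty": -0.01,"tz": 0,"rx": 0,"ry": 0,"rz": 0,"gripper": 1},{"tx": 0,"ty": -0.01,"tz": -0.0005,"rx": 0,"ry": 0,"rz": 0,"gripper": 1},{"tx": 0,"ty": -0.01,"tz": -0.001,"rx": 0,"ry": 0,"rz": 0,"gripper": 1},{"tx": 0,"ty": -0.007,"tz": -0.0005,"rx": 0,"ry": 0,"rz": 0,"gripper": 1},{"tx": 0,"ty": 0,"tz": 0,"rx": 0,"ry": 0,"rz": 0,"gripper": 1}])

```text
time_s: 23.55
tcp_pos: [0.4976, -0.0823, 0.0959]
tcp_rot: [2.118, 0.206, -2.105]
ft_force: [7.0, -7.8, 1.4]
grip_width: 0.292
```

```bash
python3 lev.py 1 p4_; python3 lev.py; cd pics;  python3 -c "
import cv2
a=cv2.imread('p4_top.png');b=cv2.imread('p4_scene.png')
w=max(a.shape[1],b.shape[1]);f=lambda i:cv2.copyMakeBorder(i,0,0,0,w-i.shape[1],0)
cv2.imwrite('p4.png',cv2.vconcat([f(a[60:330]),f(b[:330])]))"
```

```text
t 23.55 clamp xy [-0.0566  0.138 ] rad 0.1684 a 0.35 z 0.0959 Fclamp [-9.  -5.2] Fz 1.4 w 0.292
scene pad_face 0.67 [ 0.0273 -0.0023]
scene blank 0.72 [ 0.0733 -0.0054]
scene bow 0.94 [0.1341 0.0002]
scene bow 0.8 [-0.2923  0.0412]
scene pivot 0.86 [-0.0868 -0.032 ]
scene pivot 0.49 [0.0013 0.0028]
top pad_face 0.68 [ 0.0295 -0.0029]
top blank 0.61 [ 0.0737 -0.0025]
top bow 0.88 [-0.2905  0.0359]
top bow 0.77 [ 1.376e-01 -1.000e-04]
top pivot 0.69 [-0.0886 -0.0299]
t 24.05 clamp xy [-0.0567  0.138 ] rad 0.1684 a 0.349 z 0.0959 Fclamp [-8.5 -4.7] Fz 2.5 w 0.284
```

View pics/p4.png

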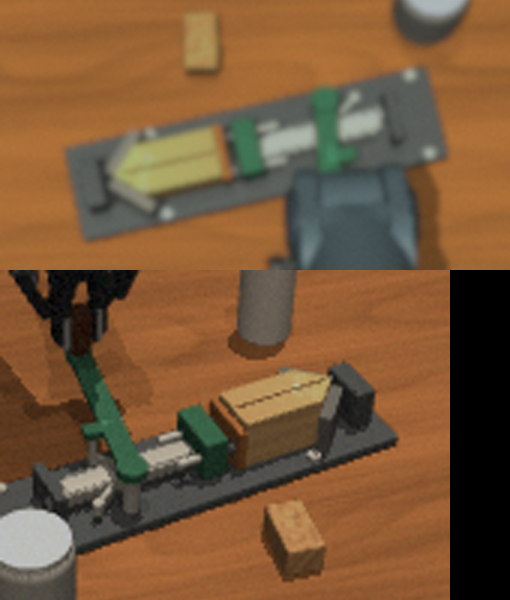

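The head moved up to the pad: the gap fell from about 13 px to about 5 px while the blank stayed home in the V. The springs are squeezed by about 8 mm, so I stop, let go and lift.

Call:
drive_tool(commands=[{"tx": 0,"ty": 0.002,"tz": 0,"rx": 0,"ry": 0,"rz": 0,"gripper": 1},{"tx": 0,"ty": 0,"tz": 0,"rx": 0,"ry": 0,"rz": 0,"gripper": 0.5},{"tx": 0,"ty": 0,"tz": 0,"rx": 0,"ry": 0,"rz": 0,"gripper": 0.3},{"tx": 0,"ty": 0,"tz": 0,"rx": 0,"ry": 0,"rz": 0,"gripper": 0.2},{"tx": 0,"ty": 0,"tz": 0,"rx": 0,"ry": 0,"rz": 0,"gripper": 0.2},{"tx": -0.02,"ty": 0,"tz": 0,"rx": 0,"ry": 0,"rz": 0,"gripper": 0.2},{"tx": -0.03,"ty": 0,"tz": 0,"rx": 0,"ry": 0,"rz": 0,"gripper": 0.2},{"tx": -0.03,"ty": 0,"tz": 0,"rx": 0,"ry": 0,"rz": 0,"gripper": 0.2}])

```text
time_s: 24.85
tcp_pos: [0.4939, -0.0781, 0.1744]
tcp_rot: [2.109, 0.22, -2.117]
ft_force: [0.9, -0.6, -0.3]
grip_width: 0.799
```

Call:
drive_tool(commands=[{"tx": -0.03,"ty": 0,"tz": 0,"rx": 0,"ry": 0,"rz": 0,"gripper": 0.2},{"tx": 0,"ty": 0.03,"tz": 0,"rx": 0,"ry": 0,"rz": 0,"gripper": 0.2},{"tx": 0,"ty": 0.03,"tz": 0,"rx": 0,"ry": 0,"rz": 0,"gripper": 0.2},{"tx": 0,"ty": 0.03,"tz": 0,"rx": 0,"ry": 0,"rz": 0,"gripper": 0.2},{"tx": 0,"ty": 0,"tz": 0,"rx": 0,"ry": 0,"rz": 0,"gripper": 0.2},{"tx": 0,"ty": 0,"tz": 0,"rx": 0,"ry": 0,"rz": 0,"gripper": 0.2},{"tx": 0,"ty": 0,"tz": 0,"rx": 0,"ry": 0,"rz": 0,"gripper": 0.2},{"tx": 0,"ty": 0,"tz": 0,"rx": 0,"ry": 0,"rz": 0,"gripper": 0.2}])

```text
time_s: 25.65
tcp_pos: [0.5136, -0.1651, 0.2044]
tcp_rot: [2.112, 0.221, -2.113]
ft_force: [-0.9, 0.1, 0.1]
grip_width: 0.799
```

```bash
python3 lev.py 1 p5_; cd pics;  python3 -c "
import cv2
a=cv2.imread('p5_top.png');b=cv2.imread('p5_scene.png')
w=max(a.shape[1],b.shape[1]);f=lambda i:cv2.copyMakeBorder(i,0,0,0,w-i.shape[1],0)
cv2.imwrite('p5.png',cv2.vconcat([f(a[60:330]),f(b[:330])]))"
```

```text
t 25.65 clamp xy [-0.1409  0.1395] rad 0.1766 a -0.142 z 0.2044 Fclamp [0.3 0.9] Fz 0.1 w 0.799
scene pad_face 0.69 [ 0.0253 -0.0041]
scene blank 0.67 [ 0.0758 -0.0034]
scene bow 0.95 [ 0.1336 -0.0005]
scene pivot 0.61 [-0.085  -0.0315]
top pad_face 0.66 [ 0.0288 -0.0029]
top bow 0.71 [0.1327 0.0002]
top bow 0.65 [-0.2915  0.0402]
top pivot 0.72 [-0.0894 -0.0299]
```

View pics/p5.png

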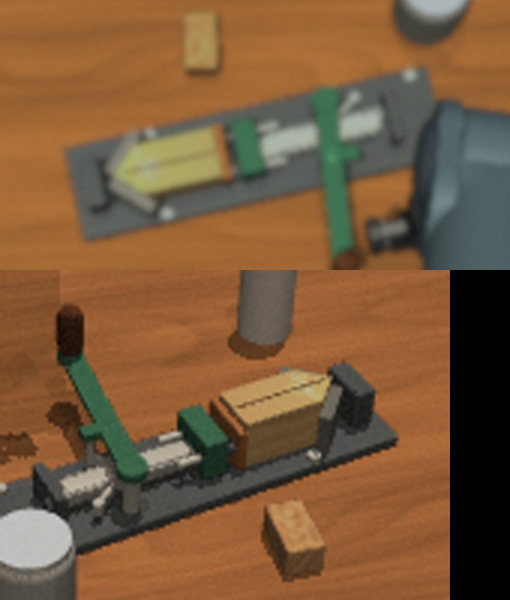

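The final view shows the blank in the V with the pad squeezed against its stern, the gripper clear and the bystanders where they were. Handing in.

```bash
python3 -c "
from cell import arm
print(arm.close_job())"
```

```text
the job is handed in; nothing more can be done
None
```

The blank is clamped in the V and the job was handed in at about 26 s of the 67 s allowed. The hand-in reports no verdict.

**What I did:** I picked the pale blank from among the green and purple look-alikes and laid it flat on the bed. I let go with the bow about 8 mm short of the V's corner. Then I held the lever knob and made four forward strokes, with full back strokes between, and stopped at the first that clearly squeezed the springs. I let go and lifted clear.

**Last checks:**
- **Bow:** the networks put the tip at clamp x 0.133–0.134 and y within 1 mm of the centre line.
- **Pad:** on the last stroke the green head moved up about 8 mm while pad and blank moved only about 1–2 mm. That fits a squeeze of about 8 mm, against the allowed 3–14 mm.
- **Gripper:** it was clear of everything, with force readings under 1 N. The sanding block, bottle and can look unmoved in the pictures; the offcut was outside the last crops.

**What disagreed or was uncertain:**
- **First clamp fit:** it was spoiled by one wrong pivot detection, so I redid it using the plate's corners.
- **Clamp accuracy:** my fit of the clamp's position is off by 2–4 mm at the ratchet end. I therefore judged the jaw's travel from the pictures and from counting strokes, not from one reading.
- **First stroke:** it measured only 0.34 rad, so I pushed a little further before going back. The full strokes that followed measured about 0.36 rad.

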